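Clamp a doll blank in the holding press

TASK

Gently slide the bare wooden doll blank along its trough until its foot is fully home against the end stop under the press, then wind the T-handle clockwise, taking its ends in turn, until the rubber foot bears on the blank and about a quarter turn beyond, so that it is held firmly but not crushed. Let go of the handle, and leave the jars, brushes, dolls and the other things where they stand.

Things in the scene. Friction and masses are not known exactly. Their poses are not given: they have to be found in the camera images.
- press: fixed holding press: steel tray 260 x 180 mm (x -190 to 70 mm, 18 mm rims), a white plastic V trough along x (x -170 to 20 mm, edges 37 mm up) carrying the blank with its axis 45 mm up, an end stop, two posts (at y +/-60 mm) and a bridge across (36 mm in x, 150 in y, top 149 mm up). Origin on the table under the screw axis; z up, x along the trough towards the stop.
- stop_face (a point): centre of the end stop's face, at x = 20 mm, 45 mm up in the press frame; axes as the press; the stop is 50 mm wide, its top 60 mm up
- blank: the bare wooden doll blank (about 90 g, 120 mm long) lying loose in the trough: cylinder 36 mm in diameter and 110 mm long with a neck stub 18 mm in diameter and 10 mm long at the end away from the stop. Origin on its axis, half-way along its 120 mm; x along its axis towards the stop. It starts 25 to 45 mm short of the stop.
- blank_neck (a point): centre of the flat end of the neck stub, 60 mm from the blank's origin, where it can be pushed; axes as the blank
- blank_foot (a point): centre of the blank's flat foot end, which goes against the stop; axes as the blank
- thandle (a joint): T-handle angle (rad), clockwise from above (down 24 mm a turn); starts 0 to 0.8 (bar across the trough, +/-23 degrees), can reach 18. Turning takes 0.40 N m (friction) while the foot is clear; when the foot meets the blank this rises by 0.10 N m at once, then 0.10 N m a radian (to about 0.65 after a quarter turn). At rest friction may act either way. It stays where left, at its height.
- handle_hub (a point): centre of the T-handle: on the screw axis at the height of the cross bar's axis, 194 mm above the table (45 mm above the bridge); its x axis lies along the cross bar. The vertical hub below it is 22 mm in diameter and reaches 9 mm above the bar's axis.
- handle_end_a (a point): grip point on one arm of the cross bar, on the bar's axis 52 mm from the hub. The bar is round steel, 11 mm in diameter, level, 148 mm long over all, with an 18 mm collar 10 mm long at each tip (from 64 to 74 mm out). x axis away from the hub.
- handle_end_b (a point): grip point on the opposite arm, 52 mm from the hub; x axis towards the hub
- crosshead: aluminium crosshead, 30 x 146 x 12 mm, sliding down the posts as the handle is wound; origin on the screw axis at its underside, z up. Carries a 26 mm rubber foot on a nose set differently each time, not measured: foot face 13 to 25 mm below the underside. The foot is sprung: 25 N at first touch, then 27 N more a radian of handle. Firm is 50 to 85 N; above 105 N crushes the wood.
- jar_a: small glass paint jar standing in the press tray, 32 mm across, 40 mm tall. Leave it. Origin at the centre of its underside.
- jar_b: small glass paint jar standing in the press tray, 32 mm across, 34 mm tall. Leave it. Origin at the centre of its underside.
- brush_block: wooden block 45 x 170 x 36 mm with four upright brushes, to about 190 mm tall. Leave it. Origin at the centre of its underside.
- brush_box: square wooden brush box 75 x 75 x 95 mm with three brushes standing in it, to about 190 mm tall. Leave it. Origin at the centre of its underside.
- doll_tall: finished standing doll, 66 mm across the foot, 182 mm tall. Leave it. Origin at the centre of its underside.
- doll_small: finished standing doll, 46 mm across the foot, 127 mm tall. Leave it. Origin at the centre of its underside.
- spare_blank: another bare wooden blank standing on end on the table, 40 mm across, 112 mm tall; not the one to clamp. Leave it. Origin at the centre of its underside.
Not all that is in view belongs to the job. What is shaped like the blank but green or purple is not meant.

How it is judged:
By the outcome, as a careful person would: the job done as asked, in the order asked, and still so for the second after the job is handed in, with the robot touching nothing.
It also fails if it takes over 72 s, if anything falls off the work surface, if the arm or the gripper's body presses on something with over 40 N, if the wrist force passes 120 N, or if a joint passes its speed limit or range.

ROBOT

A 6-joint arm with a two-finger parallel gripper is mounted at the origin on the work surface. World frame = base frame: x ahead of the robot, y to its left, z up, the work surface at z = 0. Lengths are in m, angles in rad, forces in N, time in s.
With the tool pointing down it reaches from about 0.425 to 0.95 m from the base axis. Payload 14.7 kg.
Tool frame: the origin (TCP) lies at the very end of the fingers, on their centre line; the grasp point (between the pads) lies 19 mm behind it; z points along the fingers, y is the line along which they close (so a half turn about z gives the same grasp; the last joint's range is limited). The gripper opens to 85 mm and grips with 20 to 120 N. Pads are 22 mm wide; open, the fingers measure 114 mm over their backs; the gripper's body (76 mm by 85 mm) begins 54 mm behind the grasp point. The pads swing forward as they close: fully open they stand 13 mm farther back than shut.
Start: joints at [1.207, 0.48, 1.596, -0, 1.065, -0.047], TCP at [0.202, 0.618, 0.231] pointing down, gripper open.
Joint ranges: [-2.75, 2.75], [-0.82, 2.05], [0.23, 2.67], [-1.56, 4.7], [0.09, 2.69], [-2.92, 2.92]. Speed limits (rad/s): [1.89, 1.89, 2.39, 3.01, 3.01, 3.01].

INTERFACE

Orientations are given as a unit quaternion [x, y, z, w].
In Python, from bench import readout, imaging, ticket gives the robot as it stands. The module is installed in compiled form; this text tells all that it offers.
- The arm moves only by the tool apply_moves, never from a script. Its argument "motion" is a list of rows, each a list of 2 entries, a list of its own where there are three numbers: the shift along the world's x, y, z in m, then the turn about the world's z in rad. In form: [[[x, y, z], yaw], ...]. A call has 1 to 5 rows; each row shifts and turns the commanded pose from where the row before left it; what a row does not reach is not made up. A row lasts 1/8 s, in which the tool goes at most 62.5 mm and 10.7 degrees, less where a joint would pass 70% of its speed; a pose out of reach is approached as far as the arm can. A call with a gripper value outside its range is refused whole. "jaw" is the gripper's target within -1 to 1 (fully open at 1, half-way at 0, shut at -1), set as the call begins (left out, the last holds). The fingers move at their own pace and stop on an object; the grip force is fixed at half the most. Time passes only in rows, so rows that do not move let the fingers close. It gives the time, the measured TCP pose, the force, the opening and the grip force at its end, in the units of the state.
- readout.read_state(): the state, without advancing time (a new reading comes with each control period).
- imaging.grab_frame(name): name is "side" or "top" or "wrist"; returns a dict with "frame" (384x512x3 uint8, red, green, blue), "vfov" (degrees; the focal length in pixels is half the picture's height over the tangent of half this angle, whatever the lens; pixels are square), "cx", "cy" (the principal point, pixels), "pose" (4x4, takes a point from camera to world coordinates). Camera axes: x right, y up, looking along -z (the intrinsics and any distortion apply to the point x, -y, -z); pixel columns grow to the right and rows downward; lengths in m; the calibration is good to about 2 mm. A picture is of the moment at which its call begins. There is no depth.
- ticket.hand_in(): hands the job in; it is judged then, once.
The state is a dict: "clock": time; "joints": joint angles; "dq": joint speeds; "joint_torque": joint torques, N m; "tool_pos": TCP position; "tool_rot": TCP orientation; "ft_force": force on the tool from outside, world axes, zero at the start; "ft_torque": the same for the moment, N m; "width": finger opening in m; "finger_force": force on a finger pad.
Only numpy, scipy, OpenCV 4.12 (cv2) and the standard library are available. Lean on these libraries where they do the work, as an engineer would, in place of code of your own. Each camera call takes 0.05 s, during which the arm holds its last target. There are 200 camera calls.

## Working session

There is one attempt and no reset: what is moved stays moved. The work goes in short steps, Python scripts to look and compute and a tool call to move; the robot and the scene stay as the last step left them, time stands still between calls to the robot, and variables do not carry over. Pictures are saved under pics/ and viewed, at most 10 in all, crops included, and the job is handed in when it is done.

Besides the shell and the picture viewer there is one more tool, called after "Call:" as name(argument=value, ...), one argument or row to a line, values as JSON. apply_moves: Moves the arm, as the interface text tells. Its arguments: {"type":"object","properties":{"motion":{"type":"array"},"jaw":{"type":"number"}},"required":["motion"]}

```bash
mkdir -p pics; cat > h.py <<'E'
import numpy as np, cv2
from bench import readout, imaging, ticket
def grab(n,f=None):
    d=imaging.grab_frame(n)
    if f: cv2.imwrite('pics/'+f,d['frame'][:,:,::-1])
    return d
def ray(d,u,v):
    f=192/np.tan(np.radians(d['vfov'])/2)
    T=np.array(d['pose']); r=np.array([(u-d['cx'])/f,-(v-d['cy'])/f,-1.])
    return T[:3,3],T[:3,:3]@r
def onz(d,u,v,z):
    o,r=ray(d,u,v); return o+r*(z-o[2])/r[2]
def proj(d,p):
    f=192/np.tan(np.radians(d['vfov'])/2); T=np.array(d['pose'])
    c=T[:3,:3].T@(np.array(p)-T[:3,3]); return d['cx']-f*c[0]/c[2], d['cy']+f*c[1]/c[2]
E
python3 - <<'E'
from h import *
a=grab('side','s.png');b=grab('top','t.png')
for d in(a,b): print({k:v for k,v in d.items() if k!='frame'})
cv2.imwrite('pics/both.png',np.vstack([cv2.resize(x['frame'],(400,300),interpolation=cv2.INTER_AREA) for x in (a,b)])[:,:,::-1])
E
```

```text
{'vfov': 49.90489194340056, 'cx': 254.88745712924666, 'cy': 190.52971461791643, 'pose': array([[ 0.75091726,  0.40599461, -0.52085664, -0.00454845],
       [-0.66030519,  0.47468129, -0.58195767, -0.66336347],
       [ 0.01096922,  0.78092641,  0.62452672,  0.83502162],
       [ 0.        ,  0.        ,  0.        ,  1.        ]])}
{'vfov': 43.21001252165419, 'cx': 258.0817455528586, 'cy': 187.27102656283557, 'pose': array([[-0.02689254,  0.99282439, -0.11651829,  0.41482159],
       [-0.99958313, -0.02548282,  0.01357181,  0.02707917],
       [ 0.01050521,  0.1168347 ,  0.99309581,  1.50539385],
       [ 0.        ,  0.        ,  0.        ,  1.        ]])}
```

View pics/t.png

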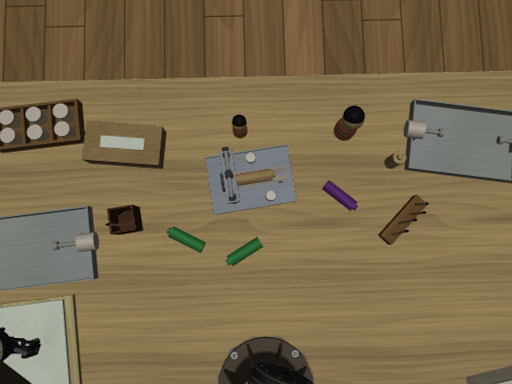

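View pics/s.png

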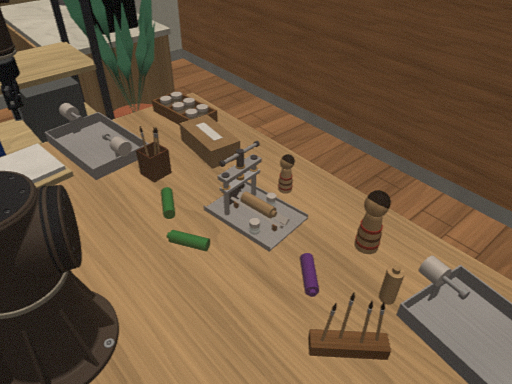

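The top view shows the press tray with corners at about (205,156), (289,146), (297,203) and (213,213). The natural wood blank lies in it at about (258,178). The green ones at (186,239) and (245,251) and the purple one at (340,195) are loose decoys, and the spare stands at (396,160). The one in the trough fits the description, and I'll confirm that in an enlarged crop.

```bash
python3 - <<'E'
from h import *
a=grab('side');b=grab('top')
A=cv2.resize(a['frame'][130:250,195:315],(480,480),interpolation=cv2.INTER_CUBIC)
B=cv2.resize(b['frame'][135:225,195:305],(586,480),interpolation=cv2.INTER_CUBIC)
cv2.imwrite('pics/crop.png',cv2.resize(np.hstack([A,B]),(798,359))[:,:,::-1])
f=b['frame'];h=cv2.cvtColor(f,cv2.COLOR_RGB2HSV)
m=((h[...,0]>95)&(h[...,0]<130)&(h[...,1]>20)).astype(np.uint8); m[:, :195]=0;m[:,305:]=0;m[:140]=0;m[220:]=0
m=cv2.morphologyEx(m,cv2.MORPH_OPEN,np.ones((3,3)))
c=max(cv2.findContours(m,0,2)[0],key=cv2.contourArea)
pts=np.array([onz(b,u,v,0.018)[:2] for u,v in c[:,0]],np.float32)
r=cv2.minAreaRect(pts*1000);print(cv2.contourArea(c),r,cv2.boxPoints(r))
m=((h[...,0]<25)&(h[...,1]>80)).astype(np.uint8);mm=np.zeros_like(m);mm[160:195,225:285]=m[160:195,225:285]
c=max(cv2.findContours(mm,0,2)[0],key=cv2.contourArea)
pts=np.array([onz(b,u,v,0.05)[:2] for u,v in c[:,0]],np.float32)
r=cv2.minAreaRect(pts*1000);print(cv2.contourArea(c),r,cv2.boxPoints(r),cv2.boundingRect(c))
E
```

```text
241.5 ((680.55859375, -24.770065307617188), (52.85068893432617, 82.65819549560547), 8.181425094604492) [[648.52075   12.377866]
 [660.2837   -69.43907 ]
 [712.59644  -61.917995]
 [700.8335    19.898941]]
363.0 ((619.0560913085938, 14.681774139404297), (33.717655181884766, 116.21378326416016), 7.352257251739502) [[594.89996   70.1535  ]
 [609.7718   -45.10478 ]
 [643.2122   -40.789955]
 [628.3404    74.46832 ]] (236, 169, 39, 16)
```

View pics/crop.png

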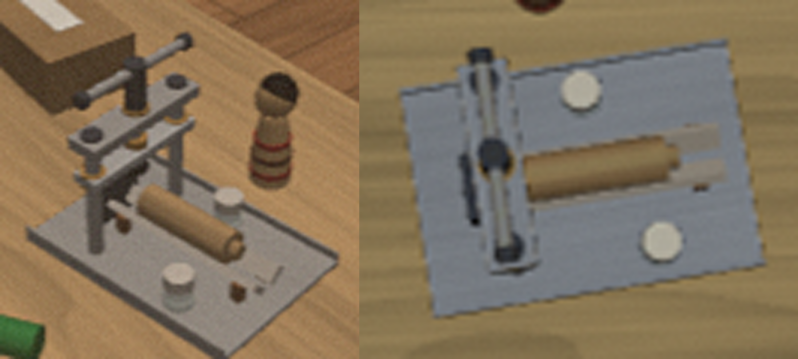

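The crop confirms that the bare wood blank lies in the trough with its neck stub to the right (−y side). The stop and bridge are on the left (+y) and the jars stand to either side. Tray corners in the crop are (403,92), (727,40), (765,263) and (435,317). The bar collars are at about (480,53) and (508,250), and the neck end is at (678,152).

```bash
python3 - <<'E'
from h import *
a=grab('side');b=grab('top')
T=lambda x,y:(195+(x-359.3)/3.99-.4,135+y/3.99-.4)
S=lambda x,y:(195+x/2.994-.4,130+y/2.994-.4)
C=[(403,92),(727,40),(765,263),(435,317)]
W=np.array([onz(b,*T(*c),.018)[:2] for c in C]); print(W, [np.linalg.norm(W[i]-W[i-1]) for i in range(4)])
P=np.array([(.07,-.09),(-.19,-.09),(-.19,.09),(.07,.09)])
# rigid fit
pc=P.mean(0);wc=W.mean(0);z=((P-pc)@[1,1j]).conj()@((W-wc)@[1,1j]);th=np.angle(z)
R=np.array([[np.cos(th),-np.sin(th)],[np.sin(th),np.cos(th)]]);o=wc-R@pc
print('press',o,np.degrees(th),'res',(P@R.T+o-W)*1000)
np.save('press.npy',[*o,th])
for n,p,zz in [('hub',(493,150),.203),('tipfar',(480,53),.194),('tipnear',(508,250),.194),('neck',(678,152),.045),('foot?',(527,180),.045)]:
    w=onz(b,*T(*p),zz)[:2]; print(n,w,'press',R.T@(w-o)*1000)
w3=lambda x,y,z:np.array([*(R@[x,y]+o),z])
for n,p in [('tray c',(-.19,.09,.018)),('tray c2',(-.19,-.09,.018)),('bridge y+ top',(-.018,.075,.149)),('hub',(0,0,.203)),('neck',(-.13,0,.045))]:
    u,v=proj(a,w3(*p));print(n,(u-194.6)*2.994,(v-129.6)*2.994)
# side-view z of crosshead: image columns of y+ end; list heights
for z in (.09,.1,.11,.12,.13): 
    u,v=proj(a,w3(-.015,.073,z));print(z,(u-194.6)*2.994,(v-129.6)*2.994)
print(readout.read_state())
c=cv2.resize(a['frame'][135:225,205:275],(560,720),interpolation=cv2.INTER_CUBIC)
cv2.imwrite('pics/c2.png',cv2.resize(c,(466,600))[:,:,::-1])
E
```

```text
[[ 0.68616636  0.16748047]
 [ 0.72111523 -0.08639505]
 [ 0.5452308  -0.10983365]
 [ 0.51019     0.14542182]] [np.float64(0.1773535052642704), np.float64(0.25626978714083226), np.float64(0.17743929030450223), np.float64(0.2576494061451349)]
press [0.60765853 0.08863037] 97.67870198891967 res [[ 1.33188351  2.54781016]
 [ 1.1236453  -1.24523187]
 [-1.37785094 -1.85783234]
 [-1.07767786  0.55525405]]
hub [0.61089051 0.08947354] press [ 0.40374934 -3.3156641 ]
tipfar [0.67997439 0.09752145] press [ -0.85134157 -72.85540311]
tipnear [0.54321762 0.08105842] press [ 1.10639874 64.87480609]
neck [ 0.62956076 -0.04398498] press [-134.35271485   -3.986055  ]
foot? [0.6109463  0.07163847] press [-17.2788403   -0.98786985]
tray c 223.1628473543368 352.2283281159617
tray c2 338.62626913847373 252.7604746536575
bridge y+ top 93.17129160852453 152.55158815049512
hub 133.53749012734335 62.285343728523785
neck 235.4076255263231 250.81495478720265
0.09 94.43401852231565 199.87802389034968
0.1 94.08883645910633 191.68716222798693
0.11 93.7399322222737 183.40797671429738
0.12 93.38724527993611 175.03903098186277
0.13 93.0307137805244 166.57885734826036
{'clock': 0.3, 'joints': array([ 1.20740599e+00,  4.80440203e-01,  1.59648361e+00,  4.06132900e-05,
        1.06511899e+00, -4.66061821e-02]), 'dq': array([ 0.00027981, -0.0019127 , -0.00138121, -0.00144034,  0.00309124,
        0.00194015]), 'joint_torque': array([ 1.21369139e-03, -9.49613786e+01, -4.29971337e+01, -1.67608569e-04,
        7.84388714e-03, -1.02760257e-04]), 'tool_pos': array([0.20240235, 0.61753005, 0.23107208]), 'tool_rot': array([ 1.57740329e-01,  9.87480601e-01, -2.16749411e-04, -6.32091928e-05]), 'ft_force': array([ 0.38857738, -0.03010541, -0.33488547]), 'ft_torque': array([-0.01243695, -0.02161367, -0.01762919]), 'finger_force': 0.0, 'width': 0.08590625962549023}
```

View pics/c2.png

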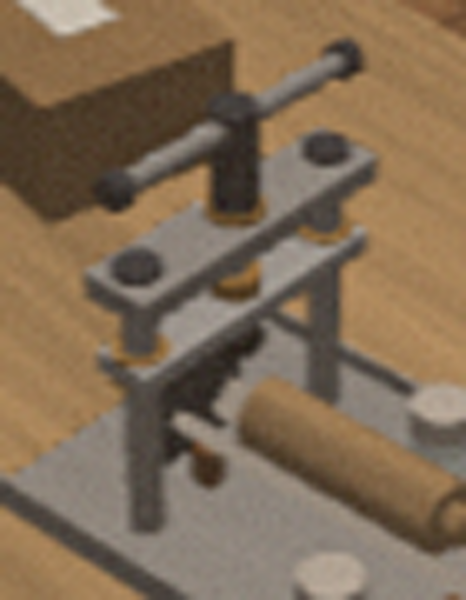

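The side crop shows the crosshead about 40 mm below the bridge top, so its underside is at about 98 mm and the foot must travel roughly 10–22 mm. The press sits at about (0.609, 0.089), with x pointing at 97.7°. The neck is at press x ≈ −134, which puts the foot about 34 mm short of the stop; that agrees with the 25–45 mm given. Next I move with the jaw shut to behind the neck.

Call:
apply_moves(
  motion=[
    [[0.027,-0.046,0.023],0.03],
    [[0.028,-0.046,0.023],0.03],
    [[0.029,-0.046,0.023],0.03],
    [[0.029,-0.046,0],0.03],
    [[0.029,-0.046,0],0.03],
  ],
  jaw=-1,
)

```text
clock: 0.92
tool_pos: [0.3452, 0.3862, 0.3007]
tool_rot: [0.083, 0.997, 0.0, 0.0]
ft_force: [0.8, -0.6, 0.4]
width: 0.0003
finger_force: 0.0
```

Call:
apply_moves(
  motion=[
    [[0.029,-0.046,0],0.03],
    [[0.029,-0.046,0],0.03],
    [[0.029,-0.046,0],0.03],
    [[0.029,-0.046,0],0.03],
    [[0.029,-0.046,0],0.03],
  ],
)

```text
clock: 1.55
tool_pos: [0.4902, 0.156, 0.3005]
tool_rot: [0.008, 1.0, 0.0, 0.0]
ft_force: [0.9, 0.9, -0.0]
width: 0.0001
finger_force: 0.0
```

Call:
apply_moves(
  motion=[
    [[0.029,-0.046,0],0.03],
    [[0.029,-0.046,0],0.03],
    [[0.029,-0.046,0],0.03],
    [[0.029,-0.046,0],0.03],
    [[0.027,-0.049,0],0.03],
  ],
)

```text
clock: 2.17
tool_pos: [0.6333, -0.077, 0.3003]
tool_rot: [-0.067, 0.998, 0.0, 0.0]
ft_force: [-0.0, 0.6, -0.3]
width: -0.0
finger_force: 0.0
```

```bash
python3 - <<'E'
from h import *
w=grab('wrist','w1.png');s=readout.read_state();print(s['clock'],s['tool_pos'],s['tool_rot'],s['joints'])
q=s['tool_rot'];print('psi',np.degrees(2*np.arctan2(q[1],q[0]))-90)
print(w['vfov'],w['cx'],w['cy'],w['pose'])
E
```

```text
2.225 [ 0.63594668 -0.08269633  0.29996827] [-6.69656769e-02  9.97754040e-01 -1.34018364e-03  8.23753782e-04] [-0.17529585  0.40959962  1.53674437 -0.00237417  1.1930071  -1.87925072]
psi 97.67945776889584
65.67104860917807 251.22689821105686 193.0883136367049 [[-1.34337086e-01 -9.56536572e-01 -2.58826840e-01  5.68698683e-01]
 [ 9.90935613e-01 -1.29569180e-01 -3.54744624e-02 -8.60019831e-02]
 [ 3.96639136e-04 -2.61246270e-01  9.65272101e-01  4.42633162e-01]
 [ 0.00000000e+00  0.00000000e+00  0.00000000e+00  1.00000000e+00]]
```

View pics/w1.png

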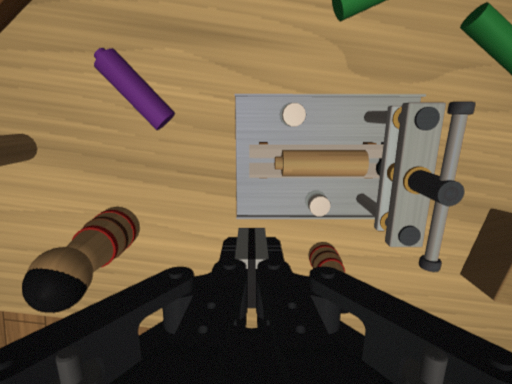

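The wrist view shows the neck end at (275,163), the blank's foot at (368,163), the hub top at (451,193), the bar tips at (462,108) and (430,263), and the tray's left corners at (236,95) and (236,216).

```bash
python3 - <<'E'
from h import *
w=grab('wrist');s=readout.read_state();print(s['tool_pos'])
th=np.radians(97.68);R=np.array([[np.cos(th),-np.sin(th)],[np.sin(th),np.cos(th)]]);o=np.array([.609,.089])
for n,u,v,z in [('hub',451,193,.203),('tip1',462,108,.194),('tip2',430,263,.194),('neck',275,163,.045),('foot',368,163,.063),('tray1',236,95,.018),('tray2',236,216,.018),('cap1',428,118,.153),('cap2',408,236,.153)]:
    p=onz(w,u,v,z)[:2];print(n,p,'press',R.T@(p-o)*1000)
E
```

```text
[ 0.63443742 -0.07999695  0.29974554]
hub [0.61322373 0.08142645] press [-8.07007474 -3.17370808]
tip1 [0.5453884  0.07487786] press [-5.49438996 64.92828631]
tip2 [0.68211532 0.08940754] press [ -9.36726312 -72.51393048]
neck [ 0.63243203 -0.05176096] press [-142.62978769   -4.41051294]
foot [0.61358352 0.06477853] press [-24.61674235  -1.30544594]
tray1 [ 0.55180001 -0.11588498] press [-195.40292006   84.06778706]
tray2 [ 0.72425564 -0.09489181] press [-197.64507489  -89.64644272]
cap1 [0.55416661 0.07354939] press [-7.98406536 56.40634805]
cap2 [0.6732117  0.08739443] press [-10.17243712 -63.42115117]
```

Call:
apply_moves(
  motion=[
    [[0,-0.005,-0.05],0],
    [[0,0,-0.06],0],
    [[0,0,-0.06],0],
    [[0,0,-0.055],0],
    [[0,0,-0.02],0],
  ],
)

```text
clock: 2.9
tool_pos: [0.6304, -0.0797, 0.0524]
tool_rot: [-0.067, 0.998, 0.001, -0.002]
ft_force: [0.8, -0.1, 0.9]
width: 0.0002
finger_force: 0.0
```

Call:
apply_moves(
  motion=[
    [[0,0,-0.012],0],
    [[0,0,0],0],
    [[0,0,0],0],
  ],
)

```text
clock: 3.28
tool_pos: [0.6336, -0.0805, 0.045]
tool_rot: [-0.067, 0.998, -0.0, 0.001]
ft_force: [0.3, -0.9, 0.1]
width: -0.0001
finger_force: 0.0
```

```bash
python3 - <<'E'
from h import *
w=grab('wrist','w2.png');s=readout.read_state();print(s['tool_pos'],s['ft_force'],s['ft_torque'])
d=grab('side');
cv2.imwrite('pics/w2c.png',np.hstack([w['frame'],cv2.resize(d['frame'][135:255,195:285],(288,384))])[:,:,::-1])
E
```

```text
[ 0.6335344  -0.08049916  0.04497401] [-0.45455447 -0.13771638 -0.07244799] [ 0.03933528 -0.02328452  0.02548397]
```

View pics/w2c.png

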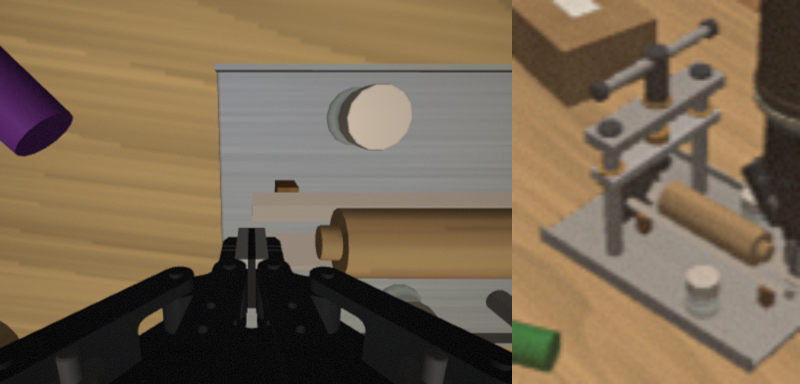

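The neck end is at about (318,243), clear ahead of the shut fingers at (252,232). The jars are clear on both sides.

```bash
python3 - <<'E'
from h import *
w=grab('wrist')
for n,u,v,z in [('neckend',318,243,.045),('axis end of body top',338,243,.055),('tray1',218,68,.018),('axis far',511,242,.063)]: print(n,onz(w,u,v,z))
print(proj(w,[.6335,-.0805,.045]))
E
```

```text
neckend [ 0.62888171 -0.04642539  0.045     ]
axis end of body top [ 0.62334539 -0.03990227  0.055     ]
tray1 [ 0.54868096 -0.10986119  0.018     ]
axis far [0.6091017  0.03450593 0.063     ]
(np.float64(251.66947768632616), np.float64(243.050724616781))
```

Call:
apply_moves(
  motion=[
    [[-0.001,0.006,-0.001],0],
    [[-0.001,0.006,-0.001],0],
    [[-0.0005,0.003,0],0],
    [[-0.0005,0.003,0],0],
    [[-0.0005,0.003,0],0],
  ],
)

```text
clock: 4.05
tool_pos: [0.629, -0.0592, 0.0413]
tool_rot: [-0.067, 0.998, -0.0, -0.0]
ft_force: [-0.2, -0.6, -0.3]
width: -0.0002
finger_force: 0.4
```

Call:
apply_moves(
  motion=[
    [[-0.0004,0.003,0],0],
    [[-0.0004,0.003,0],0],
    [[-0.0004,0.003,0],0],
    [[-0.0004,0.003,0],0],
    [[-0.0004,0.003,0],0],
  ],
)

```text
clock: 4.68
tool_pos: [0.627, -0.0442, 0.0413]
tool_rot: [-0.067, 0.998, -0.0, 0.0]
ft_force: [0.4, -0.8, -0.3]
width: -0.0
finger_force: 0.3
```

Call:
apply_moves(
  motion=[
    [[-0.0004,0.002,0],0],
    [[-0.0003,0.002,0],0],
    [[-0.0003,0.002,0],0],
    [[-0.0003,0.002,0],0],
    [[-0.0003,0.002,0],0],
  ],
)

```text
clock: 5.3
tool_pos: [0.6254, -0.0342, 0.0413]
tool_rot: [-0.067, 0.998, -0.0, 0.0]
ft_force: [0.3, -0.2, 0.7]
width: 0.0002
finger_force: 0.4
```

```bash
python3 - <<'E'
from h import *
w=grab('wrist','w3.png');s=readout.read_state();print(s['tool_pos'],s['ft_force'],s['ft_torque'])
d=grab('side');
cv2.imwrite('pics/w3c.png',np.hstack([w['frame'],cv2.resize(d['frame'][135:255,195:285],(288,384))])[:,:,::-1])
E
```

```text
[ 0.6253083  -0.03401857  0.04129005] [1.3643131  0.46286929 0.66553143] [-0.06883785 -0.08927943 -0.00256968]
```

View pics/w3c.png

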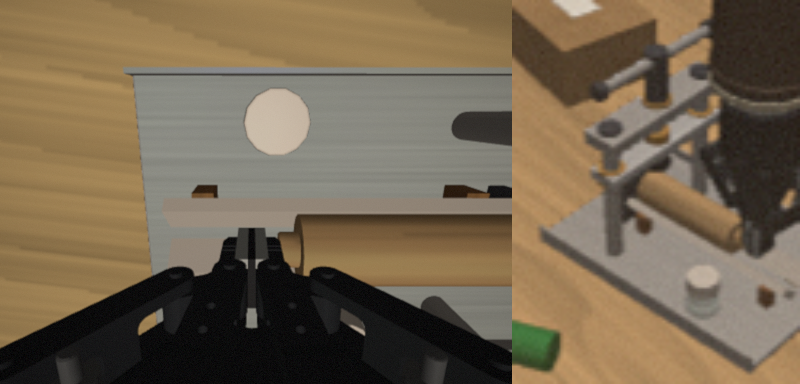

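The neck end at (280,243) is now in contact with the fingers and the blank is sliding, with about 10 mm left. I continue at 1 mm per row and watch the force.

Call:
apply_moves(
  motion=[
    [[-0.0003,0.002,0],0],
    [[-0.0003,0.002,0],0],
    [[-0.0001,0.001,0],0],
    [[-0.0001,0.001,0],0],
    [[-0.0001,0.001,0],0],
  ],
)

```text
clock: 6.02
tool_pos: [0.6244, -0.0273, 0.0413]
tool_rot: [-0.067, 0.998, 0.0, -0.0]
ft_force: [0.3, -1.4, 0.7]
width: 0.0001
finger_force: 0.4
```

Call:
apply_moves(
  motion=[
    [[-0.0001,0.001,0],0],
    [[0,0.0005,0],0],
    [[0,0,0],0],
  ],
)

```text
clock: 6.4
tool_pos: [0.6244, -0.0258, 0.0413]
tool_rot: [-0.067, 0.998, 0.0, -0.0]
ft_force: [-0.2, -0.4, 0.5]
width: 0.0002
finger_force: 0.2
```

```bash
cat > f.py <<'E'
from h import *
F=[]
for i in range(4):
    grab('wrist'); s=readout.read_state();F.append([*s['ft_force'],*s['ft_torque']])
print(s['clock'],s['tool_pos'],np.mean(F,0).round(2),np.std(F,0).round(2),s['finger_force'],s['joints'].round(2))
E
python3 f.py
```

```text
6.6 [ 0.62440744 -0.02582301  0.04130967] [-0.22 -0.42  0.3  -0.01  0.01 -0.02] [0.43 0.07 0.49 0.03 0.03 0.02] 0.02035392913967371 [-0.09  0.68  1.8   0.    0.67 -1.79]
```

Call:
apply_moves(
  motion=[
    [[0,0.0005,0],0],
    [[-0.0001,0.0005,0],0],
    [[0,0.0005,0],0],
  ],
)

```text
clock: 6.98
tool_pos: [0.6243, -0.0244, 0.0413]
tool_rot: [-0.067, 0.998, -0.0, -0.0]
ft_force: [-0.2, -4.1, -0.0]
width: -0.0001
finger_force: 1.9
```

Call:
apply_moves(
  motion=[
    [[0,0.0005,0],0],
    [[-0.0001,0.0005,0],0],
  ],
)

```text
clock: 7.22
tool_pos: [0.6243, -0.024, 0.0413]
tool_rot: [-0.067, 0.998, -0.0, 0.0]
ft_force: [0.8, -11.7, 0.4]
width: 0.0001
finger_force: 5.5
```

```bash
python3 f.py
```

```text
7.425 [ 0.62435122 -0.02411639  0.04137999] [-0.24 -9.73 -0.29 -1.52 -0.01  0.01] [0.57 0.14 0.41 0.04 0.03 0.03] 4.606636315584183 [-0.09  0.68  1.8  -0.    0.67 -1.79]
```

The blank is home: the force stopped at about 10 N and the TCP is at y −0.024, as predicted. I back off and go above the near bar end.

Call:
apply_moves(
  motion=[
    [[0.0003,-0.003,0],0],
    [[0.001,-0.01,0],0],
    [[0,0,0.05],0],
    [[0,0,0.06],0],
    [[0,0,0.06],0],
  ],
)

```text
clock: 8.05
tool_pos: [0.6252, -0.0368, 0.213]
tool_rot: [-0.066, 0.998, 0.0, -0.0]
ft_force: [1.5, -0.2, -0.7]
width: 0.0001
finger_force: 0.0
```

Call:
apply_moves(
  motion=[
    [[0,0,0.06],0],
    [[-0.02,0.03,0.02],0],
    [[-0.023,0.045,0.01],0],
    [[-0.022,0.045,0],-0.02],
    [[0,0,0],0],
  ],
  jaw=0,
)

```text
clock: 8.68
tool_pos: [0.5591, 0.0858, 0.3018]
tool_rot: [-0.058, 0.998, 0.0, 0.0]
ft_force: [-0.1, -0.5, -0.1]
width: 0.0425
finger_force: 0.0
```

Call:
apply_moves(
  motion=[
    [[0,0,0],0],
    [[0,0,0],0],
  ],
)

```text
clock: 8.93
tool_pos: [0.5609, 0.0827, 0.3011]
tool_rot: [-0.056, 0.998, -0.0, -0.0]
ft_force: [0.2, 0.6, -0.1]
width: 0.0426
finger_force: 0.0
```

```bash
python3 - <<'E'
from h import *
w=grab('wrist','w4.png');s=readout.read_state();print(s['tool_pos'],s['joints'])
for n,p in [('hub',(.6115,.0895,.203)),('near',(.5598,.0836,.194)),('tip',(.5380,.0811,.194))]: print(n,proj(w,p))
E
```

```text
[0.56091705 0.08269379 0.30109471] [ 9.29759591e-02  2.98433879e-01  1.70310740e+00 -1.18624337e-04
  1.14021990e+00 -1.58985232e+00]
hub (np.float64(252.70612744065008), np.float64(249.04254739851268))
near (np.float64(252.68300231278323), np.float64(189.37310877826462))
tip (np.float64(252.6803932726025), np.float64(164.26628279185508))
```

View pics/w4.png

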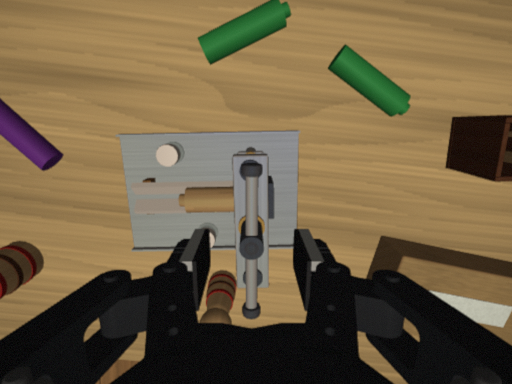

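The bar lies vertically at column 252, with its near tip at (251,170), hub at (252,245) and far tip at (251,311), all as predicted. The gripper is aligned above the near arm, so I descend and grip.

Call:
apply_moves(
  motion=[
    [[0,0.0005,-0.05],0],
    [[0,0,-0.05],0],
    [[0,0,-0.019],0],
    [[0,0,0],0],
  ],
)

```text
clock: 9.48
tool_pos: [0.5598, 0.0834, 0.1808]
tool_rot: [-0.056, 0.998, -0.0, -0.002]
ft_force: [0.4, 0.3, 0.2]
width: 0.0425
finger_force: 0.0
```

Call:
apply_moves(
  motion=[
    [[0,0,0],0],
    [[0,0,0],0],
    [[0,0,0],0],
    [[0,0,0],0],
  ],
  jaw=-1,
)

```text
clock: 9.98
tool_pos: [0.5613, 0.0838, 0.1836]
tool_rot: [-0.056, 0.998, -0.0, 0.001]
ft_force: [-0.6, -5.3, 6.8]
width: 0.0083
finger_force: 58.9
```

```bash
cat >> f.py <<'E'
m=np.mean(F,0);hub=np.array([.6115,.0895]);r=s['tool_pos'][:2]-hub
q=s['tool_rot'];psi=np.degrees(2*np.arctan2(q[1],q[0]))-90
print('width',s['width'],'psi',psi,'r',np.linalg.norm(r)*1000,'ang',np.degrees(np.arctan2(r[1],r[0]))%360,'torque cw',(r[0]*m[1]-r[1]*m[0])+m[5])
E
python3 f.py
```

```text
10.175 [0.56139352 0.08384948 0.18363804] [-0.65 -4.48  7.19 -0.74  0.02 -0.31] [0.31 0.48 0.4  0.03 0.02 0.01] 58.94757091999054 [ 0.1   0.42  1.84 -0.    0.88 -1.59]
width 0.008521598151681504 psi 96.47580577667088 r 50.42407751414326 ang 186.43407174336238 torque cw -0.08463597538163567
```

```bash
python3 - <<'E'
import numpy as np
a=np.radians(186.4-10*np.arange(19));x=51*np.cos(a);y=51*np.sin(a)
for i in range(18): print(f"[{(x[i+1]-x[i])/1e3:.4f}, {(y[i+1]-y[i])/1e3:.4f}, -0.0007]", end=' ' if i%5<4 else '\n')
E
```

```text
[-0.0002, 0.0089, -0.0007] [0.0013, 0.0088, -0.0007] [0.0028, 0.0084, -0.0007] [0.0043, 0.0078, -0.0007] [0.0055, 0.0069, -0.0007]
[0.0067, 0.0059, -0.0007] [0.0076, 0.0046, -0.0007] [0.0083, 0.0032, -0.0007] [0.0087, 0.0018, -0.0007] [0.0089, 0.0002, -0.0007]
[0.0088, -0.0013, -0.0007] [0.0084, -0.0028, -0.0007] [0.0078, -0.0043, -0.0007] [0.0069, -0.0055, -0.0007] [0.0059, -0.0067, -0.0007]
[0.0046, -0.0076, -0.0007] [0.0032, -0.0083, -0.0007] [0.0018, -0.0087, -0.0007]
```

Call:
apply_moves(
  motion=[
    [[-0.0002,0.0089,-0.0007],-0.1745],
    [[0.0013,0.0088,-0.0007],-0.1745],
    [[0.0028,0.0084,-0.0007],-0.1745],
    [[0.0043,0.0078,-0.0006],-0.1745],
    [[0.0055,0.0069,-0.0007],-0.1745],
  ],
)

```text
clock: 10.8
tool_pos: [0.5765, 0.1238, 0.1832]
tool_rot: [0.373, 0.928, 0.0, 0.003]
ft_force: [-6.6, -23.7, 53.8]
width: 0.0088
finger_force: 65.9
```

```bash
python3 f.py
```

```text
11.0 [0.57721377 0.12440435 0.18324587] [ -3.81 -12.96  45.28  -2.2    0.7   -0.96] [0.55 1.99 1.65 0.31 0.11 0.08] 68.22623491287231 [ 0.16  0.45  1.79 -0.    0.9  -0.65]
width 0.008783960339338908 psi 46.442170051532855 r 48.92707847975914 ang 134.488160149529 torque cw -0.37810576894443904
```

The force on the tool is upward at about 45 N, which I didn't expect, so I look before going on.

```bash
python3 - <<'E'
from h import *
w=grab('wrist');d=grab('side');t=grab('top')
A=cv2.resize(w['frame'][130:330,150:350],(400,400));B=cv2.resize(d['frame'][125:225,195:295],(400,400),interpolation=cv2.INTER_CUBIC)
cv2.imwrite('pics/w5.png',np.hstack([A,B])[:,:,::-1])
E
python3 f.py
```

```text
11.35 [0.5772185  0.12438662 0.18323577] [ -3.41 -10.77  43.83  -1.89   0.58  -0.95] [0.66 0.51 0.16 0.01 0.03 0.03] 68.16693305969238 [ 0.16  0.45  1.79 -0.    0.9  -0.65]
width 0.008305596184411864 psi 46.45810303896144 r 48.91111892055908 ang 134.49876307475228 torque cw -0.4600213056512245
```

View pics/w5.png

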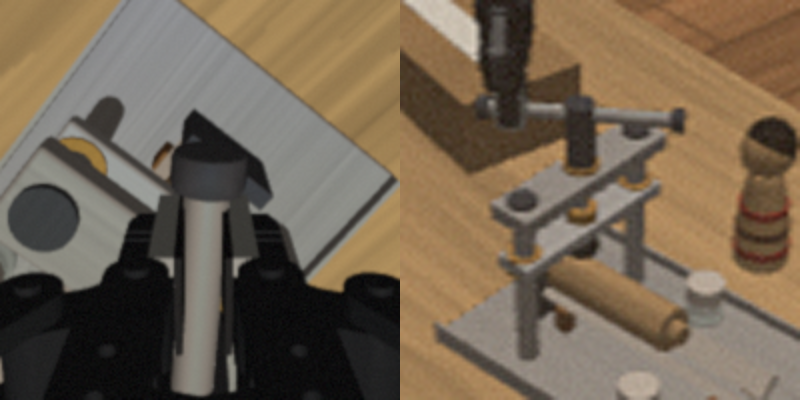

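The picture shows the bar held between the pads and turned about 50°. The hub top (578,103) hasn't moved from its earlier height, while the crosshead has come down, so the handle itself stays level. I undo the z lead and wind without descending.

Call:
apply_moves(
  motion=[
    [[0,0,0.0017],0],
    [[0,0,0.0017],0],
    [[0,0,0],0],
  ],
)

```text
clock: 11.72
tool_pos: [0.5762, 0.1236, 0.1837]
tool_rot: [0.371, 0.929, 0.0, 0.002]
ft_force: [7.8, -15.4, 3.0]
width: 0.0083
finger_force: 60.5
```

```bash
python3 f.py
```

```text
11.925 [0.57614136 0.12357782 0.18365232] [  7.48 -14.88   2.51  -2.47  -1.21  -0.58] [0.41 0.52 0.69 0.03 0.02 0.03] 60.5885910987854 [ 0.16  0.45  1.79 -0.    0.9  -0.65]
width 0.00832743465218768 psi 46.4827872758799 r 49.1073409936831 ang 136.0567564110933 torque cw -0.30942872839484203
```

Call:
apply_moves(
  motion=[
    [[0.0072,0.0037,0],-0.1745],
    [[0.0075,0.0046,0],-0.1745],
    [[0.0081,0.0032,0],-0.1745],
    [[0.0085,0.0017,0],-0.1745],
    [[0.0087,0.0002,0],-0.1745],
  ],
)

```text
clock: 12.55
tool_pos: [0.6139, 0.1371, 0.1836]
tool_rot: [0.73, 0.683, -0.001, 0.001]
ft_force: [-10.1, -16.3, 14.1]
width: 0.0086
finger_force: 59.9
```

```bash
python3 f.py; python3 - <<'E'
from h import *
d=grab('side');th=np.radians(97.68);R=np.array([[np.cos(th),-np.sin(th)],[np.sin(th),np.cos(th)]]);o=np.array([.6115,.0885])
cv2.imwrite('pics/d6.png',d['frame'][:,:,::-1])
for z in (.063,.07,.075,.08,.085,.09): 
    p=R@[-.013,0]+o; print(z,np.round(proj(d,[*p,z]),1))
f=cv2.cvtColor(d['frame'],cv2.COLOR_RGB2HSV)
u=round(proj(d,[*(R@[-.013,0]+o),.08])[0])
print(u);[print(v,d['frame'][v,u-1:u+2].tolist()) for v in range(172,202)]
E
```

```text
12.75 [0.61474391 0.13698675 0.18363352] [ -2.49 -12.71  10.4   -2.13   0.43  -0.41] [1.5  0.18 2.03 0.1  0.18 0.07] 60.39955258369446 [ 0.17  0.5   1.69 -0.    0.95  0.23]
width 0.008148373197422686 psi -3.525845125811273 r 47.59742088298253 ang 86.09209100592803 torque cw -0.32995679265681843
0.063 [244. 191.]
0.07 [244.  189.1]
0.075 [244.  187.8]
0.08 [244.  186.5]
0.085 [244.  185.2]
0.09 [244.  183.8]
244
172 [[75, 67, 61], [86, 78, 72], [100, 95, 86]]
173 [[98, 91, 84], [150, 143, 133], [163, 155, 148]]
174 [[140, 133, 125], [162, 157, 148], [161, 153, 146]]
175 [[161, 137, 111], [165, 151, 138], [159, 151, 144]]
176 [[158, 118, 68], [159, 139, 121], [158, 151, 142]]
177 [[160, 117, 67], [160, 138, 124], [161, 153, 146]]
178 [[138, 104, 61], [145, 131, 119], [164, 157, 149]]
179 [[83, 63, 39], [142, 135, 127], [164, 155, 151]]
180 [[86, 67, 50], [141, 133, 123], [163, 155, 148]]
181 [[129, 117, 101], [153, 143, 133], [125, 116, 111]]
182 [[142, 135, 127], [108, 97, 93], [88, 83, 77]]
183 [[93, 87, 80], [85, 81, 76], [84, 77, 72]]
184 [[87, 78, 72], [100, 95, 87], [136, 127, 11
[... 172 characters left out ...]
 [95, 91, 86], [132, 125, 117]]
189 [[83, 74, 60], [120, 110, 103], [145, 137, 127]]
190 [[162, 126, 86], [154, 125, 90], [146, 127, 109]]
191 [[169, 133, 90], [161, 126, 85], [154, 121, 84]]
192 [[160, 125, 89], [169, 132, 92], [167, 128, 90]]
193 [[152, 119, 78], [162, 127, 87], [162, 128, 85]]
194 [[141, 111, 76], [150, 119, 81], [153, 122, 83]]
195 [[134, 105, 73], [133, 104, 71], [146, 114, 82]]
196 [[127, 99, 71], [126, 97, 65], [139, 107, 76]]
197 [[123, 98, 70], [119, 94, 65], [127, 99, 69]]
198 [[120, 93, 66], [118, 94, 63], [124, 98, 68]]
199 [[103, 84, 61], [113, 88, 62], [119, 97, 67]]
200 [[85, 67, 48], [101, 82, 61], [110, 88, 63]]
201 [[79, 63, 43], [80, 61, 37], [93, 76, 53]]
```

Call:
apply_moves(
  motion=[
    [[0.0083,-0.0027,0],-0.1745],
    [[0.008,-0.0029,0],-0.1745],
    [[0.0073,-0.0044,0],-0.1745],
    [[0.002,-0.0015,0],-0.0524],
    [[0.002,-0.0016,0],-0.0524],
  ],
)

```text
clock: 13.42
tool_pos: [0.6416, 0.1257, 0.1836]
tool_rot: [0.905, 0.426, 0.0, -0.0]
ft_force: [-6.0, 2.7, 8.5]
width: 0.0087
finger_force: 59.7
```

```bash
cat > f.py <<'E'
from h import *
hub=np.array([.6099,.0885])
def rep():
    s=readout.read_state();F=s['ft_force'];M=s['ft_torque'];r=s['tool_pos'][:2]-hub;q=s['tool_rot']
    psi=np.degrees(2*np.arctan2(q[1],q[0]))-90
    print(round(s['clock'],2),s['tool_pos'].round(4),'F',F.round(1),'Mz',M[2].round(2),'w',round(s['width'],4),'psi',psi.round(1),'r',(np.linalg.norm(r)*1e3).round(1),'ang',(np.degrees(np.arctan2(r[1],r[0]))%360).round(1),'T',(r[0]*F[1]-r[1]*F[0]+M[2]).round(3),'Ftan',((r[0]*F[1]-r[1]*F[0])/np.linalg.norm(r)).round(1),'q6',s['joints'][5].round(2))
rep();grab('wrist');rep();grab('wrist');rep()
E
python3 f.py
```

```text
13.43 [0.6416 0.1257 0.1836] F [-6.   2.7  8.5] Mz 0.12 w 0.0087 psi -39.6 r 48.9 ang 49.5 T 0.432 Ftan 6.3 q6 0.84
13.47 [0.6418 0.1255 0.1837] F [-4.1  1.5  9.2] Mz -0.06 w 0.0084 psi -39.8 r 48.9 ang 49.2 T 0.135 Ftan 4.1 q6 0.84
13.53 [0.6418 0.1255 0.1836] F [-4.4  1.6  8.4] Mz -0.14 w 0.0087 psi -39.6 r 48.9 ang 49.3 T 0.077 Ftan 4.4 q6 0.84
```

Call:
apply_moves(
  motion=[
    [[0.0058,-0.0062,0],-0.1745],
    [[0.0047,-0.0071,0],-0.1745],
    [[0.0034,-0.0077,0],-0.1745],
    [[0.0007,-0.0025,0],-0.0524],
    [[0.0006,-0.0025,0],-0.0524],
  ],
)

```text
clock: 14.15
tool_pos: [0.6577, 0.1001, 0.1837]
tool_rot: [0.992, 0.125, 0.001, -0.001]
ft_force: [-1.1, 5.9, 4.8]
width: 0.0083
finger_force: 59.2
```

```bash
python3 f.py
```

```text
14.15 [0.6577 0.1001 0.1837] F [-1.1  5.9  4.8] Mz 0.08 w 0.0083 psi -75.6 r 49.2 ang 13.6 T 0.369 Ftan 6.0 q6 1.42
14.2 [0.6577 0.0998 0.1837] F [-0.3  4.1  5.1] Mz -0.05 w 0.0084 psi -75.8 r 49.2 ang 13.3 T 0.153 Ftan 4.1 q6 1.43
14.25 [0.6577 0.0998 0.1837] F [-0.2  3.6  4.2] Mz -0.1 w 0.0083 psi -75.6 r 49.2 ang 13.3 T 0.076 Ftan 3.5 q6 1.42
```

The torque is still at the free-running level of 0.37–0.43 N m after about 3.0 rad. I let go, go back half a turn above the press, and take the other end.

Call:
apply_moves(
  motion=[
    [[0,0,0],0],
    [[0,0,0],0],
    [[0,0,0.01],0],
    [[0,0,0.03],0],
    [[0,0,0.03],0],
  ],
  jaw=0,
)

```text
clock: 14.88
tool_pos: [0.6569, 0.0992, 0.2537]
tool_rot: [0.992, 0.126, -0.0, 0.0]
ft_force: [0.8, 0.5, -0.0]
width: 0.0426
finger_force: 0.0
```

Call:
apply_moves(
  motion=[
    [[-0.005,-0.001,0],0.175],
    [[-0.005,-0.001,0],0.175],
    [[-0.005,-0.001,0],0.175],
    [[-0.005,-0.001,0],0.175],
    [[-0.005,-0.001,0],0.175],
  ],
)

```text
clock: 15.5
tool_pos: [0.6319, 0.0942, 0.2531]
tool_rot: [0.844, 0.537, 0.0, 0.0]
ft_force: [0.3, -0.1, 0.8]
width: 0.0424
finger_force: 0.0
```

Call:
apply_moves(
  motion=[
    [[-0.006,-0.001,0],0.175],
    [[-0.006,-0.001,0],0.175],
    [[-0.006,-0.001,0],0.175],
    [[-0.006,-0.001,0],0.175],
    [[-0.006,-0.001,0],0.175],
  ],
)

```text
clock: 16.12
tool_pos: [0.6019, 0.0892, 0.2531]
tool_rot: [0.537, 0.844, 0.0, 0.0]
ft_force: [0.4, 0.4, 1.0]
width: 0.0425
finger_force: 0.0
```

Call:
apply_moves(
  motion=[
    [[-0.005,-0.002,0],0.175],
    [[-0.005,-0.002,0],0.175],
    [[-0.005,-0.002,0],0.175],
    [[-0.005,-0.002,0],0.175],
    [[-0.005,-0.002,0],0.175],
  ],
)

```text
clock: 16.75
tool_pos: [0.577, 0.0792, 0.253]
tool_rot: [0.128, 0.992, 0.0, 0.0]
ft_force: [-0.8, 0.1, 1.2]
width: 0.0425
finger_force: 0.0
```

Call:
apply_moves(
  motion=[
    [[-0.005,-0.001,0],0.175],
    [[-0.005,-0.001,0],0.175],
    [[-0.005,-0.002,0],0.167],
    [[0,0,0],0],
    [[0,0,0],0],
  ],
)

```text
clock: 17.38
tool_pos: [0.5623, 0.0753, 0.2527]
tool_rot: [-0.124, 0.992, -0.0, 0.0]
ft_force: [0.0, 0.0, -0.2]
width: 0.043
finger_force: 0.0
```

```bash
python3 f.py
```

```text
17.38 [0.5623 0.0753 0.2527] F [ 0.   0.  -0.2] Mz -0.05 w 0.043 psi 104.3 r 49.4 ang 195.5 T -0.053 Ftan -0.0 q6 -1.74
17.43 [0.5622 0.0753 0.2525] F [ 0.5 -0.2  0.2] Mz -0.02 w 0.0424 psi 104.3 r 49.5 ang 195.5 T 0.003 Ftan 0.4 q6 -1.74
17.48 [0.5622 0.0753 0.2525] F [0.3 0.7 0.3] Mz -0.04 w 0.0428 psi 104.4 r 49.5 ang 195.4 T -0.066 Ftan -0.6 q6 -1.74
```

Call:
apply_moves(
  motion=[
    [[0,0.001,-0.04],0],
    [[0,0,-0.029],0],
    [[0,0,0],0],
  ],
)

```text
clock: 17.85
tool_pos: [0.5607, 0.0762, 0.1816]
tool_rot: [-0.126, 0.992, 0.0, -0.002]
ft_force: [0.4, 0.1, 0.7]
width: 0.0424
finger_force: 0.0
```

Call:
apply_moves(
  motion=[
    [[0,0,0],0],
    [[0,0,0],0],
    [[0,0,0],0],
    [[0,0,0],0],
  ],
  jaw=-1,
)

```text
clock: 18.35
tool_pos: [0.5629, 0.0763, 0.1848]
tool_rot: [-0.126, 0.992, -0.0, 0.001]
ft_force: [0.3, -1.0, 5.4]
width: 0.0083
finger_force: 58.6
```

```bash
python3 f.py; python3 - <<'E'
import numpy as np
a=np.radians(194.5-10*np.arange(24));x=49.2*np.cos(a);y=49.2*np.sin(a)
for i in range(23): print(f"{194.5-10*i-10}: [{(x[i+1]-x[i])/1e3:.4f}, {(y[i+1]-y[i])/1e3:.4f}]")
E
```

```text
18.35 [0.5629 0.0763 0.1848] F [ 0.3 -1.   5.4] Mz -0.15 w 0.0083 psi 104.5 r 48.6 ang 194.5 T -0.098 Ftan 1.0 q6 -1.74
18.4 [0.5629 0.0763 0.1848] F [-0.   0.5  6.4] Mz -0.14 w 0.0086 psi 104.5 r 48.6 ang 194.5 T -0.167 Ftan -0.5 q6 -1.74
18.45 [0.5629 0.0763 0.1848] F [-0.8 -0.7  6.3] Mz -0.09 w 0.0085 psi 104.5 r 48.6 ang 194.6 T -0.069 Ftan 0.4 q6 -1.74
184.5: [-0.0014, 0.0085]
174.5: [0.0001, 0.0086]
164.5: [0.0016, 0.0084]
154.5: [0.0030, 0.0080]
144.5: [0.0044, 0.0074]
134.5: [0.0056, 0.0065]
124.5: [0.0066, 0.0055]
114.5: [0.0075, 0.0042]
104.5: [0.0081, 0.0029]
94.5: [0.0085, 0.0014]
84.5: [0.0086, -0.0001]
74.5: [0.0084, -0.0016]
64.5: [0.0080, -0.0030]
54.5: [0.0074, -0.0044]
44.5: [0.0065, -0.0056]
34.5: [0.0055, -0.0066]
24.5: [0.0042, -0.0075]
14.5: [0.0029, -0.0081]
4.5: [0.0014, -0.0085]
-5.5: [-0.0001, -0.0086]
-15.5: [-0.0016, -0.0084]
-25.5: [-0.0030, -0.0080]
-35.5: [-0.0044, -0.0074]
```

Call:
apply_moves(
  motion=[
    [[-0.0014,0.0085,0],-0.1745],
    [[0.0001,0.0086,0],-0.1745],
    [[0.0006,0.0042,0],-0.0873],
    [[0.0005,0.0025,0],-0.0524],
    [[0.0006,0.0025,0],-0.0524],
  ],
)

```text
clock: 19.08
tool_pos: [0.5635, 0.1021, 0.1848]
tool_rot: [0.144, 0.99, -0.0, 0.001]
ft_force: [1.2, -7.0, 5.5]
width: 0.0082
finger_force: 58.9
```

```bash
python3 f.py
```

```text
19.07 [0.5635 0.1021 0.1848] F [ 1.2 -7.   5.5] Mz 0.07 w 0.0082 psi 73.4 r 48.4 ang 163.7 T 0.376 Ftan 6.4 q6 -1.15
19.12 [0.5635 0.1023 0.1848] F [ 0.5 -5.7  4.8] Mz -0.08 w 0.0086 psi 73.3 r 48.4 ang 163.4 T 0.179 Ftan 5.3 q6 -1.15
19.18 [0.5635 0.1023 0.1848] F [ 0.8 -4.3  5.1] Mz -0.09 w 0.0083 psi 73.4 r 48.4 ang 163.5 T 0.102 Ftan 3.9 q6 -1.15
```

Call:
apply_moves(
  motion=[
    [[0.0031,0.008,0],-0.1745],
    [[0.0045,0.0073,0],-0.1745],
    [[0.0027,0.0033,0],-0.0873],
    [[0.0018,0.0019,0],-0.0524],
    [[0.0018,0.0018,0],-0.0524],
  ],
)

```text
clock: 19.8
tool_pos: [0.5772, 0.124, 0.1848]
tool_rot: [0.403, 0.915, -0.0, 0.001]
ft_force: [0.7, -10.9, 7.7]
width: 0.0086
finger_force: 59.3
```

```bash
python3 f.py
```

```text
19.8 [0.5772 0.124  0.1848] F [  0.7 -10.9   7.7] Mz 0.14 w 0.0086 psi 42.4 r 48.3 ang 132.7 T 0.469 Ftan 6.9 q6 -0.58
19.85 [0.5773 0.1241 0.1848] F [ 0.4 -9.3  7.2] Mz 0.04 w 0.0083 psi 42.3 r 48.3 ang 132.4 T 0.329 Ftan 6.0 q6 -0.58
19.9 [0.5773 0.1241 0.1848] F [ 0.3 -8.6  6.1] Mz -0.03 w 0.0084 psi 42.4 r 48.3 ang 132.4 T 0.237 Ftan 5.6 q6 -0.58
```

Call:
apply_moves(
  motion=[
    [[0.0024,0.0013,0],-0.0524],
    [[0.002,0.0016,0],-0.0524],
    [[0.0021,0.0015,0],-0.0524],
    [[0.0022,0.0014,0],-0.0524],
  ],
)

```text
clock: 20.4
tool_pos: [0.5853, 0.13, 0.1848]
tool_rot: [0.497, 0.868, -0.0, 0.001]
ft_force: [-4.3, -8.3, 8.6]
width: 0.0086
finger_force: 59.5
```

```bash
python3 f.py
```

```text
20.4 [0.5853 0.13   0.1848] F [-4.3 -8.3  8.6] Mz 0.18 w 0.0086 psi 30.4 r 48.3 ang 120.7 T 0.563 Ftan 7.9 q6 -0.36
20.45 [0.5855 0.1301 0.1848] F [-2.5 -6.8 10.3] Mz 0.04 w 0.0089 psi 30.3 r 48.2 ang 120.4 T 0.309 Ftan 5.6 q6 -0.36
20.5 [0.5855 0.1302 0.1848] F [-2.4 -6.5  8.2] Mz 0.04 w 0.0086 psi 30.4 r 48.3 ang 120.4 T 0.296 Ftan 5.3 q6 -0.36
```

The torque has risen to 0.56 N m, so the foot has met the blank somewhere between tool angles 163° and 121°. I keep going slowly and collect torque readings.

Call:
apply_moves(
  motion=[
    [[0.0022,0.0012,0],-0.0524],
    [[0.0023,0.0011,0],-0.0524],
    [[0.0024,0.001,0],-0.0524],
    [[0.0023,0.0009,0],-0.0524],
    [[0.0025,0.0007,0],-0.0524],
  ],
)

```text
clock: 21.12
tool_pos: [0.5968, 0.135, 0.1848]
tool_rot: [0.606, 0.796, -0.0, 0.001]
ft_force: [-4.1, -5.6, 9.7]
width: 0.0084
finger_force: 59.6
```

```bash
python3 f.py; python3 - <<'E'
from h import *
cv2.imwrite('pics/d7.png',grab('side')['frame'][:,:,::-1])
a=cv2.imread('pics/d6.png');b=cv2.imread('pics/d7.png')
for v in range(178,196): print(v,a[v,240:245,2],b[v,240:245,2])
E
```

```text
21.12 [0.5968 0.135  0.1848] F [-4.1 -5.6  9.7] Mz 0.27 w 0.0084 psi 15.4 r 48.3 ang 105.7 T 0.531 Ftan 5.5 q6 -0.09
21.18 [0.5971 0.135  0.1848] F [-4.1 -6.4  9.8] Mz 0.1 w 0.0088 psi 15.2 r 48.3 ang 105.4 T 0.373 Ftan 5.6 q6 -0.09
21.23 [0.5971 0.135  0.1848] F [-3.2 -5.9  8.3] Mz 0.02 w 0.0084 psi 15.4 r 48.3 ang 105.4 T 0.248 Ftan 4.7 q6 -0.09
178 [138 153 156 138 145] [ 77  88 138 158 160]
179 [139 127 104  83 142] [ 73  89 142 161 156]
180 [ 92  90  81  86 141] [ 85 103 149 158 144]
181 [ 87  81  92 129 153] [159 153 166 136 131]
182 [139 141 156 142 108] [130 119 102  88 124]
183 [167 157 128  93  85] [ 85  83  79  88 142]
184 [146 107  89  87 100] [ 88  91 116 132 144]
185 [96 89 74 66 83] [144 157 167 134  97]
186 [86 71 52 50 78] [164 153 124  90  86]
187 [63 49 47 43 68] [137 103  87  88  94]
188 [44 43 37 48 95] [94 87 72 58 75]
189 [ 43  45  54  83 120] [86 76 51 43 73]
190 [ 98  99 146 162 154] [50 47 41 47 98]
191 [162 164 166 169 161] [ 40  42  51  82 141]
192 [146 155 160 160 169] [ 89  94 119 150 168]
193 [136 141 152 152 162] [139 142 150 155 161]
194 [128 133 138 141 150] [132 137 137 148 147]
195 [119 127 132 134 133] [124 122 128 138 142]
```

Call:
apply_moves(
  motion=[
    [[0.0025,0.0007,0],-0.0524],
    [[0.0025,0.0004,0],-0.0524],
    [[0.0025,0.0004,0],-0.0524],
    [[0.0025,0.0002,0],-0.0524],
    [[0.0026,0.0001,0],-0.0524],
  ],
)

```text
clock: 21.9
tool_pos: [0.6093, 0.1368, 0.1848]
tool_rot: [0.705, 0.71, -0.0, 0.0]
ft_force: [-5.1, -5.6, 9.0]
width: 0.0083
finger_force: 59.7
```

```bash
python3 f.py
```

```text
21.9 [0.6093 0.1368 0.1848] F [-5.1 -5.6  9. ] Mz 0.29 w 0.0083 psi 0.4 r 48.3 ang 90.7 T 0.537 Ftan 5.1 q6 0.17
21.95 [0.6095 0.1368 0.1848] F [-4.2 -5.6 11. ] Mz 0.18 w 0.0085 psi 0.2 r 48.3 ang 90.4 T 0.382 Ftan 4.2 q6 0.17
22.0 [0.6095 0.1368 0.1848] F [-4.8 -4.4  8.3] Mz 0.07 w 0.0082 psi 0.4 r 48.3 ang 90.5 T 0.306 Ftan 4.8 q6 0.17
```

Call:
apply_moves(
  motion=[
    [[0.0025,-0.0001,0],-0.0524],
    [[0.0026,-0.0002,0],-0.0524],
    [[0.0025,-0.0003,0],-0.0524],
    [[0.0025,-0.0005,0],-0.0524],
    [[0.0025,-0.0006,0],-0.0524],
  ],
)

```text
clock: 22.62
tool_pos: [0.6218, 0.1354, 0.1848]
tool_rot: [0.791, 0.611, 0.0, 0.0]
ft_force: [-5.1, -2.7, 9.9]
width: 0.0084
finger_force: 59.8
```

```bash
python3 f.py
```

```text
22.62 [0.6218 0.1354 0.1848] F [-5.1 -2.7  9.9] Mz 0.32 w 0.0084 psi -14.6 r 48.4 ang 75.8 T 0.53 Ftan 4.2 q6 0.42
22.68 [0.622  0.1353 0.1848] F [-5.  -3.3  9.2] Mz 0.23 w 0.0086 psi -14.8 r 48.4 ang 75.5 T 0.43 Ftan 4.1 q6 0.43
22.73 [0.6221 0.1354 0.1848] F [-4.4 -2.5  8.8] Mz 0.13 w 0.0085 psi -14.6 r 48.4 ang 75.5 T 0.307 Ftan 3.6 q6 0.42
```

Call:
apply_moves(
  motion=[
    [[0.0024,-0.0008,0],-0.0524],
    [[0.0024,-0.0008,0],-0.0524],
    [[0.0024,-0.001,0],-0.0524],
    [[0.0022,-0.0011,0],-0.0524],
    [[0.0022,-0.0012,0],-0.0524],
  ],
)

```text
clock: 23.35
tool_pos: [0.6335, 0.1309, 0.1848]
tool_rot: [0.864, 0.503, 0.0, 0.0]
ft_force: [-5.2, -0.1, 8.3]
width: 0.0082
finger_force: 59.9
```

```bash
python3 f.py;  python3 - <<'E'
from h import *
cv2.imwrite('pics/d8.png',grab('side')['frame'][:,:,::-1])
def edge(c,lo,hi,t,up):
    for v in range(lo,hi):
        a,b=float(c[v]),float(c[v+1])
        if (a<t<=b) if up else (a>=t>b): return v+(t-a)/(b-a)
    return np.nan
for n in ('d6','d7','d8'):
    g=cv2.imread(f'pics/{n}.png')[:,:,2]
    print(n,'foot',[round(edge(g[:,u],187,196,100,True),2) for u in range(237,244)],'rod/crosshead under',[round(edge(g[:,u],181,190,110,False),2) for u in range(236,244)], 'xhead right',[round(edge(g[:,u],170,192,110,False),2) for u in range(246,254)])
E
```

```text
23.35 [0.6335 0.1309 0.1848] F [-5.2 -0.1  8.3] Mz 0.36 w 0.0082 psi -29.6 r 48.5 ang 60.9 T 0.578 Ftan 4.5 q6 0.67
23.4 [0.6337 0.1307 0.1848] F [-4.8  0.1  8.8] Mz 0.27 w 0.0086 psi -29.8 r 48.5 ang 60.6 T 0.472 Ftan 4.2 q6 0.68
23.45 [0.6337 0.1307 0.1848] F [-4.1 -0.5  8.8] Mz 0.22 w 0.0082 psi -29.6 r 48.5 ang 60.6 T 0.382 Ftan 3.3 q6 0.67
d6 foot [189.38, 189.55, 189.88, 190.03, 190.02, 189.5, 189.22] rod/crosshead under [187.39, 186.65, 185.98, 185.31, 184.72, 183.94, 183.46, 182.65] xhead right [180.7, 179.9, 179.24, 178.61, 177.83, 177.37, 176.61, 175.86]
d7 foot [191.46, 191.56, 191.96, 192.22, 192.12, 191.72, 191.26] rod/crosshead under [nan, 181.62, 181.84, 182.33, 182.44, 182.25, 181.88, 181.54] xhead right [183.5, 182.82, 182.14, 181.45, 180.68, 170.75, 179.44, 178.69]
d8 foot [192.38, 192.25, 192.29, 192.26, 192.09, 191.77, 191.2] rod/crosshead under [nan, 182.39, 182.77, 182.94, 183.0, 182.96, 182.74, 182.5] xhead right [184.29, 183.58, 182.87, 182.24, 181.48, 172.62, 180.22, 179.48]
```

The side edges show the crosshead still descending while the foot stopped 2.07 rad after the d6 frame, so contact was at tool angle ≈ 147° (the torque readings suggest somewhat later). I turn about 10° more, to roughly 1.6 rad past contact, then let go.

Call:
apply_moves(
  motion=[
    [[0.0022,-0.0013,0],-0.0524],
    [[0.0021,-0.0015,0],-0.0524],
    [[0.003,-0.0023,0],-0.0785],
  ],
)

```text
clock: 23.88
tool_pos: [0.6408, 0.1259, 0.1848]
tool_rot: [0.907, 0.422, 0.0, -0.0]
ft_force: [-5.1, 1.3, 7.7]
width: 0.0086
finger_force: 59.9
```

```bash
python3 f.py
```

```text
23.88 [0.6408 0.1259 0.1848] F [-5.1  1.3  7.7] Mz 0.42 w 0.0086 psi -40.1 r 48.5 ang 50.5 T 0.648 Ftan 4.8 q6 0.85
23.93 [0.6412 0.1257 0.1848] F [-3.6  1.2  7.4] Mz 0.22 w 0.0081 psi -40.4 r 48.6 ang 49.9 T 0.395 Ftan 3.5 q6 0.85
23.98 [0.6411 0.1257 0.1848] F [-2.7  0.5  7. ] Mz 0.11 w 0.0084 psi -40.2 r 48.6 ang 50.0 T 0.228 Ftan 2.4 q6 0.85
```

Call:
apply_moves(
  motion=[
    [[0,0,0],0],
    [[0,0,0],0],
    [[0,0,0.01],0],
    [[0,0,0.03],0],
    [[0,0,0.04],0],
  ],
  jaw=0,
)

```text
clock: 24.6
tool_pos: [0.6403, 0.1256, 0.2641]
tool_rot: [0.906, 0.422, -0.001, -0.0]
ft_force: [1.4, -1.1, 0.3]
width: 0.0428
finger_force: 0.0
```

Call:
apply_moves(
  motion=[
    [[0,0,0.04],0],
    [[-0.03,0.04,0.03],0],
    [[-0.03,0.04,0],0],
    [[-0.03,0.04,0],0],
    [[0,0,0],0],
  ],
)

```text
clock: 25.22
tool_pos: [0.5489, 0.2481, 0.3344]
tool_rot: [0.906, 0.424, 0.0, -0.0]
ft_force: [0.0, -0.8, 0.6]
width: 0.0428
finger_force: 0.0
```

```bash
python3 f.py; python3 - <<'E'
from h import *
d=grab('side');cv2.imwrite('pics/d9.png',d['frame'][:,:,::-1]);t=grab('top')
A=cv2.resize(d['frame'][130:250,190:310],(400,400),interpolation=cv2.INTER_CUBIC);B=cv2.resize(t['frame'][130:230,200:300],(400,400),interpolation=cv2.INTER_CUBIC)
cv2.imwrite('pics/end.png',np.hstack([A,B])[:,:,::-1])
for n in ('d8','d9'):
    g=cv2.imread(f'pics/{n}.png')[:,:,2].astype(float); r=[]
    for u in (246,247,248,249,250):
        c=g[:,u]; v=[v for v in range(175,192) if c[v]>=110>c[v+1]][0]; r.append(round(v+(110-c[v])/(c[v+1]-c[v]),2))
    print(n,r)
E
```

```text
25.23 [0.5489 0.2481 0.3344] F [ 0.  -0.8  0.6] Mz -0.01 w 0.0428 psi -39.8 r 170.8 ang 110.9 T 0.035 Ftan 0.2 q6 1.07
25.27 [0.5501 0.2468 0.3343] F [ 0.4 -0.  -0.4] Mz 0.04 w 0.0429 psi -39.9 r 169.2 ang 110.7 T -0.029 Ftan -0.4 q6 1.07
25.32 [0.5508 0.2459 0.3341] F [-0.  -0.6 -0.2] Mz -0.03 w 0.0429 psi -40.0 r 168.2 ang 110.6 T 0.017 Ftan 0.3 q6 1.07
d8 [np.float64(184.29), np.float64(183.58), np.float64(182.87), np.float64(182.24), np.float64(181.48)]
d9 [np.float64(184.41), np.float64(183.73), np.float64(182.96), np.float64(182.4), np.float64(181.67)]
```

View pics/end.png

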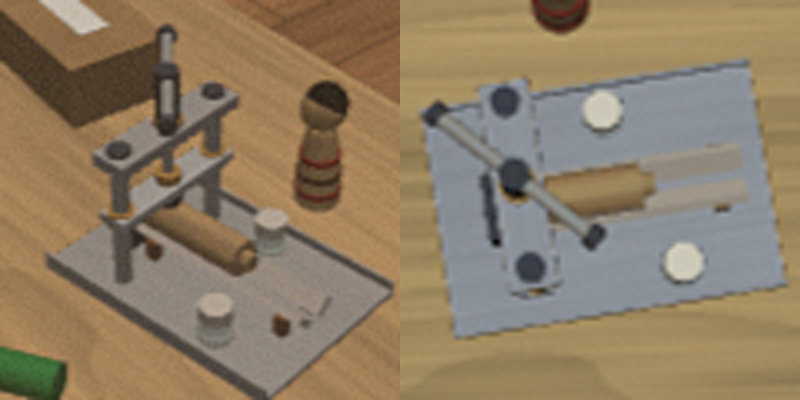

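The picture shows the handle free at about 50°, the crosshead down with its foot on the blank, the blank home under the bridge, and the jars and doll in place. The last torque reading, 0.648 N m, matches the value given for a quarter turn. I hand in.

```bash
python3 -c "
from bench import ticket
print(ticket.hand_in())"
```

```text
the job is handed in; nothing more can be done
None
```

The job is handed in (no verdict came back): the blank is home against the stop and clamped about a quarter turn past contact (0.65 N m), the handle is released, and the jars and nearest doll stand as they were; I did not re-check the other things, but nothing touched them.

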